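Gauge the gap between fence and stop

ROBOT

A 6-joint arm with a two-finger parallel gripper is mounted at the origin on the work surface. World frame = base frame: x ahead of the robot, y to its left, z up, the work surface at z = 0. Lengths are in m, angles in rad, forces in N, time in s.
With the tool pointing down it reaches from about 0.25 to 0.85 m from the base axis. Payload 12.5 kg.
Tool frame: the origin (TCP) lies at the very end of the fingers, on their centre line; the grasp point (between the pads) lies 19 mm behind it (hold_point_z is the distance from the TCP to the grasp point, in m); z points along the fingers, x is the direction in which the jaws open and shut, and the axes are right-handed (so a half turn about z gives the same grasp; the last joint's range is limited). The gripper opens to 93 mm and grips with 3 to 60 N. Pads are 15 mm wide; open, the fingers measure 128 mm over their backs; the gripper's body (75 mm by 188 mm) begins 65 mm behind the grasp point.
Start: joints at [-1.233, 0.351, 1.652, -0, 1.139, -0.085], TCP at [0.226, -0.502, 0.219] pointing down, gripper open.
Joint ranges: [-2.75, 2.75], [-0.79, 2.1], [0.01, 2.65], [-1.57, 4.71], [0.07, 3.14], [-2.87, 2.87]. Speed limits (rad/s): [2.22, 2.22, 2.79, 3.14, 3.14, 3.14].

INTERFACE

Orientations are given as a rotation vector (axis times angle).
In Python, from plant import * gives the robot as it stands.
- The arm moves only by the shell command python3 -m pendant 'ROWS' [FORCE]. ROWS is JSON, a list of rows, each a list of 7 numbers: the turn, a rotation vector about the tool's x, y, z in units of 6 degrees (1.0 is 6 degrees), then the shift along the tool's x, y, z in units of 50 mm (1.0 is 50 mm), then the closure in counts, from 0 (fully open) to 255 (shut). In form: [[rx, ry, rz, tx, ty, tz, gripper], ...]. A call has exactly 8 rows; each row shifts and turns the pose as measured when the row begins, along the tool's axes as they then stand; what a row does not reach is not made up. A row lasts 1/10 s, in which the tool goes at most 50 mm and 8.59 degrees, less where a joint would pass 70% of its speed; a pose out of reach is approached as far as the arm can. A call is refused whole if a number of a shift passes 1 or a number of a turn 1, either way. A call with a gripper value outside its range is refused whole. The fingers move at their own pace and stop on an object; FORCE is the grip in N (left out, the last holds). Time passes only in rows, so rows that do not move let the fingers close, or fill a call up. It gives the time, the measured TCP pose, the force and the opening at its end, in the units of the state.
- get_state(): the state, without advancing time (a new reading comes with each control period).
- camera(name): name is "scene" or "top" or "wrist"; returns a dict with "img" (384x512x3 uint8, red, green, blue), "range_z" (384x512 float32, m along the optical axis (not along the pixel's ray), 0 where there is no reading), "mtx" (3x3 intrinsics, pixels), "dist_coeffs" ([k1, k2, p1, p2, k3] as OpenCV has them; the pictures are not rectified), "R" (3x3) and "t" (3): a world point X has camera coordinates R X + t. Camera axes: x right, y down, z forward; pixel columns grow to the right and rows downward; lengths in m; the calibration is good to about 2 mm. A picture is of the moment at which its call begins.
- close_job(): hands the job in, once; it reports no verdict.
The state is a dict: "t": time; "joint_positions": joint angles; "dq": joint speeds; "effort": joint torques, N m; "eef_pos": TCP position; "eef_rot": TCP orientation; "contact_force": force on the tool from outside, world axes, zero at the start; "torque": the same for the moment, N m; "gripper_width": opening from 0.0 (shut) to 1.0 (fully open).
Only numpy, scipy, OpenCV 4.12 (cv2) and the standard library are available. Lean on these libraries where they do the work, as an engineer would, in place of code of your own. Each camera call takes 0.05 s, during which the arm holds its last target.

TASK

The thinnest gauge leaf (yellow handle) is standing loose in the gap between the green fence and the green stop. Take it out and set it down on the bench clear of the jig; then find the thickest leaf of the set that still goes down into the gap, and leave that one standing in the gap, fully down on the plate and midway along it, with the other two leaves on the bench clear of the jig.

Things in the scene. Friction and masses are not known exactly. Their poses are not given: they have to be found in the camera images.
- fixture: fixed drilling jig: aluminium plate 150 x 100 mm, 12 mm thick (x -61 to 89 mm, y -50 to 50 mm), with a green fence 60 mm long on it. Origin: on the bench under the middle of the fence's gap face; x across the gap to the stop, y along the gap, z up. Fence and stop rise straight 28 mm above the plate, then flare apart 9 mm each over 14 mm as a lead-in; tops 54 mm above the bench. Gap ends open.
- stop: green stop 60 mm long, pinned to the jig plate opposite and parallel to the fence; does not move. Origin: on the bench under the middle of its gap face, so its x in the fixture's frame is the gap's width. The gap is 3 mm wider than either the blue or the red leaf (23 or 33 mm), differing from run to run.
- leaf_thin: gauge leaf, yellow handle: steel blade 10 mm thick (own x), 45 mm wide (y), 50 mm tall; on top an upright plastic handle 16 mm thick (x), 40 mm wide (y), 45 mm tall. Origin: centre of the blade's foot, z up; the handle's middle is 72 mm above it. 0.2 kg; starts loose in the gap, on the plate, thickness across the gap.
- leaf_mid: gauge leaf, blue handle: steel blade 20 mm thick (own x), 45 mm wide (y), 50 mm tall; on top an upright plastic handle 16 mm thick (x), 40 mm wide (y), 45 mm tall. Origin: centre of the blade's foot, z up; the handle's middle is 72 mm above it. 0.37 kg; stands on one end of a flat fixed orange mat (100 x 270 mm, 3 mm thick).
- leaf_thick: gauge leaf, red handle: steel blade 30 mm thick (own x), 45 mm wide (y), 50 mm tall; on top an upright plastic handle 16 mm thick (x), 40 mm wide (y), 45 mm tall. Origin: centre of the blade's foot, z up; the handle's middle is 72 mm above it. 0.55 kg; on the mat's other end, 180 mm from the blue leaf; midway between them the mat is free.
Things that resemble listed ones, but are neither listed nor needed, are in the scene too. What is shaped like the leaf_mid but purple is not meant. Of the things that look like the fixture, take the one that is farthest to the robot's right at the start.

How it is judged:
At the end, for the whole second after the job is handed in: The leaf 3 mm thinner than the gap stands in it at rest: foot within 6 mm of the plate top and 20 mm of the middle of the gap's length, upright within 10 degrees. The other two leaves are at rest on bench or mat, their feet over 10 mm outside the jig's plate (((x of leaf_mid in the frame of fixture between 0 and 0.035 m and y of leaf_mid in the frame of fixture between -0.02 and 0.02 m and z of leaf_mid in the frame of fixture between 0.006 and 0.018 m and angle between leaf_mid's own z axis and vertical below 0.18 rad and linear speed of each of leaf_mid, leaf_thick below 0.03 m/s and x of stop in the frame of fixture between 0.019 and 0.027 m and (x of leaf_thick in the frame of fixture below -0.071 m or x of leaf_thick in the frame of fixture above 0.099 m or y of leaf_thick in the frame of fixture below -0.06 m or y of leaf_thick in the frame of fixture above 0.06 m) and height (world z) of leaf_thick between -0.02 and 0.06 m) or (x of leaf_thick in the frame of fixture between 0 and 0.035 m and y of leaf_thick in the frame of fixture between -0.02 and 0.02 m and z of leaf_thick in the frame of fixture between 0.006 and 0.018 m and angle between leaf_thick's own z axis and vertical below 0.18 rad and linear speed of each of leaf_thick, leaf_mid below 0.03 m/s and x of stop in the frame of fixture between 0.029 and 0.037 m and (x of leaf_mid in the frame of fixture below -0.071 m or x of leaf_mid in the frame of fixture above 0.099 m or y of leaf_mid in the frame of fixture below -0.06 m or y of leaf_mid in the frame of fixture above 0.06 m) and height (world z) of leaf_mid between -0.02 and 0.06 m)) and (x of leaf_thin in the frame of fixture below -0.071 m or x of leaf_thin in the frame of fixture above 0.099 m or y of leaf_thin in the frame of fixture below -0.06 m or y of leaf_thin in the frame of fixture above 0.06 m) and height (world z) of leaf_thin between -0.02 and 0.06 m and linear speed of leaf_thin below 0.03 m/s); the robot touches nothing.
It also fails if it takes over 54 s, if anything falls off the work surface, if the arm or the gripper's body presses on something with over 40 N, if the wrist force passes 120 N, or if a joint passes its speed limit or range.

## Working session

There is one attempt and no reset: what is moved stays moved. The work goes in short steps, Python scripts to look and compute and a shell command to move; the robot and the scene stay as the last step left them, time stands still between calls to the robot, and variables do not carry over. Pictures are saved under pics/ and viewed, and the job is handed in when it is done.

```bash
ls; mkdir -p pics
python3 - <<'E'
from plant import *
import cv2
for n in ["scene","top","wrist"]:
    c=camera(n); cv2.imwrite(f"pics/{n}0.png",c["img"][:,:,::-1]); print(n,c["mtx"].round(1).tolist(),c["dist_coeffs"],c["R"].round(3).tolist(),c["t"].round(3))
print(get_state())
E
```

```text
pics
scene [[437.4, 0.0, 254.3], [0.0, 437.4, 182.0], [0.0, 0.0, 1.0]] [-0.17274652  0.          0.          0.          0.        ] [[0.066, 0.998, -0.024], [0.581, -0.058, -0.812], [-0.811, 0.039, -0.583]] [-0.05  -0.279  1.612]
top [[402.1, 0.0, 263.5], [0.0, 402.1, 191.0], [0.0, 0.0, 1.0]] [0.02899068 0.         0.         0.         0.        ] [[0.019, -1.0, 0.021], [-0.997, -0.021, -0.078], [0.078, -0.019, -0.997]] [-0.012  0.564  1.215]
wrist [[285.8, 0.0, 255.4], [0.0, 285.8, 192.3], [0.0, 0.0, 1.0]] [0.00855276 0.         0.         0.         0.        ] [[0.41, -0.912, -0.001], [-0.88, -0.395, 0.264], [-0.241, -0.108, -0.965]] [-0.55  -0.031  0.389]
{'t': 0.15, 'joint_positions': array([-1.23259176e+00,  3.51098262e-01,  1.65224997e+00,  4.55883922e-05,
        1.13910459e+00, -8.46151070e-02]), 'dq': array([-2.98768986e-05, -1.41143647e-03, -1.34056540e-03,  3.11155683e-04,
       -1.97108959e-03, -4.42462587e-04]), 'effort': array([ 6.61555951e-04, -4.97457719e+01, -2.85344338e+01,  6.98889443e-02,
        2.45192164e-02, -9.76972274e-05]), 'eef_pos': array([ 0.22562516, -0.50131252,  0.21824319]), 'eef_rot': array([-2.63764149e+00,  1.70556080e+00,  1.02857230e-03]), 'contact_force': array([-0.25807931, -1.04780846, -0.48289611]), 'torque': array([-0.00565649,  0.04972079, -0.01746919]), 'gripper_width': 0.9990618507980107}
```

View pics/scene0.png

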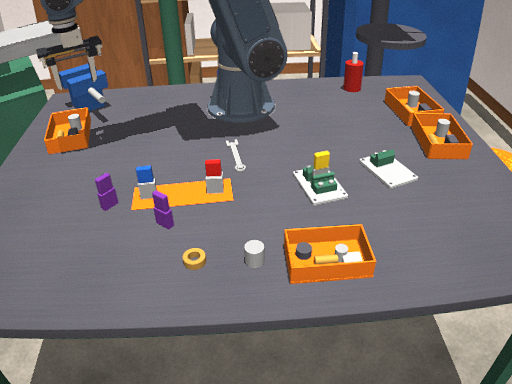

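View pics/top0.png

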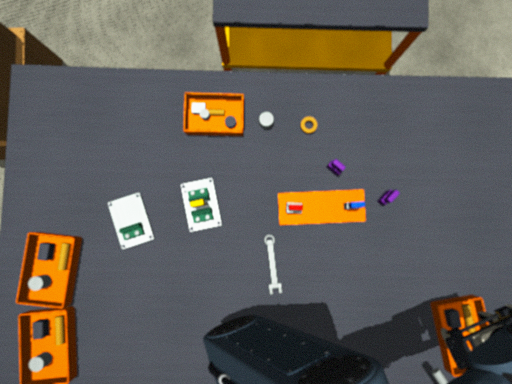

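View pics/wrist0.png

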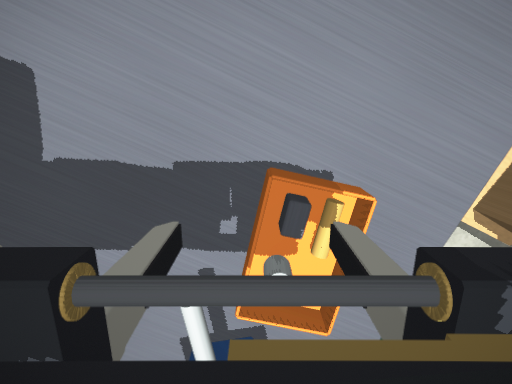

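```bash
cat > h.py <<'E'
from plant import *
import cv2, numpy as np
from scipy.spatial.transform import Rotation as Ro
def cloud(c):
    h,w=c["range_z"].shape
    u,v=np.meshgrid(np.arange(w),np.arange(h))
    p=cv2.undistortPoints(np.stack([u,v],-1).reshape(-1,1,2).astype(np.float64),c["mtx"],c["dist_coeffs"]).reshape(h,w,2)
    z=c["range_z"].astype(float)
    P=np.stack([p[...,0]*z,p[...,1]*z,z],-1)
    return (P-c["t"])@c["R"]   # R^T (P-t)
def masks(img):
    hsv=cv2.cvtColor(img,cv2.COLOR_RGB2HSV); H,S,V=[hsv[...,i].astype(int) for i in range(3)]
    s=(S>130)&(V>60)
    return dict(yellow=s&(H>=24)&(H<=34),red=s&((H<5)|(H>174)),blue=s&(H>=105)&(H<=122),orange=s&(H>=6)&(H<=18),green=(S>70)&(H>=60)&(H<=95)&(V>30))
def rect(pts):
    (cx,cy),(w,h),a=cv2.minAreaRect((pts[:,:2]*1000).astype(np.float32))
    if w<h: w,h,a=h,w,a+90
    a=(a+90)%180-90
    return np.round([cx,cy,w,h,a],1)   # a: long-axis angle from world x, deg
E
python3 - <<'E'
from h import *
for n in ["top","scene"]:
    c=camera(n);W=cloud(c);im=c["img"]
    x0,y0,x1,y1=(95,160,410,260) if n=="top" else (80,130,430,240)
    cv2.imwrite(f"pics/{n}z.png",cv2.resize(im[y0:y1,x0:x1,::-1],None,fx=2.25,fy=2.25,interpolation=cv2.INTER_CUBIC))
    m=masks(im)
    ok=(c["range_z"]>0)&(W[...,0]>.2)&(W[...,0]<.75)&(abs(W[...,1])<.5)
    for k in m:
        mm=m[k]&ok
        nn,lab,st,ce=cv2.connectedComponentsWithStats(mm.astype(np.uint8))
        for i in range(1,nn):
            if st[i,4]<15: continue
            P=W[lab==i]; zt=np.percentile(P[:,2],90)
            T=P[P[:,2]>zt-.008]
            print(n,k,st[i,4],ce[i].round(),"ztop %.3f"%zt,"all",rect(P),"top",rect(T),T.mean(0).round(4))
E
```

```text
top yellow 99 [197. 203.] ztop 0.109 all [524.6 192.7  37.6  22.4 -74.9] top [521.3 192.1  37.1  15.6 -76.1] [0.5213 0.1922 0.1067]
top red 70 [295. 207.] ztop 0.101 all [513.4 -91.3  37.2  13.1 -89.4] top [514.1 -90.   34.6  11.7 -88.7] [ 0.5142 -0.0906  0.0985]
top blue 67 [357. 205.] ztop 0.102 all [ 526.  -284.7   68.5   13.   -83.8] top [ 524.5 -271.    39.6   13.   -83.8] [ 0.5246 -0.27    0.0985]
top orange 312 [214. 132.] ztop 0.051 all [744.1 158.7 178.6  11.  -89.9] top [744.8 158.7 178.6   9.6 -89.9] [0.7432 0.1587 0.0495]
top orange 567 [332. 206.] ztop 0.007 all [ 520.7 -182.5  274.8  104.   -86.3] top [ 520.7 -182.1  273.9  103.6  -86.2] [ 0.5244 -0.2164  0.0045]
top orange 72 [294. 209.] ztop 0.053 all [513.4 -95.3  59.   43.3  86.4] top [ 521.4 -104.6   31.7    7.    41.9] [ 0.5191 -0.1053  0.0783]
top orange 24 [466. 334.] ztop 0.341 all [ 229.6 -454.    20.1    5.5  -67. ] top [ 228.9 -454.    19.6    1.9  -63.2] [ 0.2286 -0.453   0.339 ]
top green 143 [199. 195.] ztop 0.054 all [546.9 197.5  57.   34.1 -76.1] top [540.9 195.2  56.6  13.1 -82.1] [0.541  0.194  0.051
[... 1442 characters left out ...]
774  0.0051]
scene orange 46 [212. 202.] ztop 0.005 all [563.9 -98.2 111.1   6.1 -86.4] top [563.9 -98.2 111.1   6.1 -86.4] [ 0.5637 -0.0981  0.0026]
scene orange 16 [182. 205.] ztop 0.006 all [ 569.  -178.4   39.1    6.   -86.4] top [ 569.  -178.4   39.1    6.   -86.4] [ 0.5692 -0.1786  0.0029]
scene orange 1084 [324. 234.] ztop 0.048 all [717.6 170.7 198.1  64.4  90. ] top [742.9 159.4 175.5  10.   89.4] [0.744  0.1572 0.0464]
scene green 282 [383. 158.] ztop 0.051 all [416.2 390.2  89.1  65.1  12.7] top [448.2 399.3  62.4  17.8 -74. ] [0.449  0.3964 0.049 ]
scene green 476 [320. 181.] ztop 0.051 all [496.4 196.7 155.9  88.1  -8.6] top [520.7 193.1  59.5  50.8 -80.2] [0.5322 0.1893 0.0497]
```

View pics/topz.png

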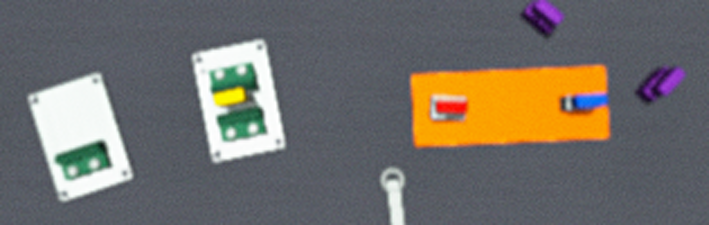

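View pics/scenez.png

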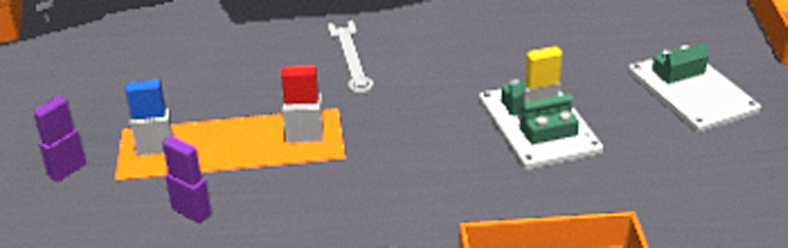

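```bash
cat >> h.py <<'E'
def plan(target,psi,n=None,grip=0,maxv=.95):
    """suggest rows to tool-down pose: tcp target(m), tool x heading psi deg"""
    s=get_state(); R=Ro.from_rotvec(s["eef_rot"]); p=np.array(s["eef_pos"])
    c,si=np.cos(np.radians(psi)),np.sin(np.radians(psi))
    Rt=Ro.from_matrix(np.array([[c,si,0],[si,-c,0],[0,0,-1]]))
    target=np.array(target,float)
    d=(R.inv()*Rt).as_rotvec(degrees=True)
    dl=target-p
    k=int(np.ceil(max(np.abs(d).max()/(6*maxv),np.linalg.norm(dl)/(.05*maxv),1)))
    n=max(n or 0,k)
    print("t %.2f p %s psi %.1f rotleft %s F %s w %.3f rows %d"%(s["t"],p.round(4),np.degrees(np.arctan2(*R.as_matrix()[[1,0],0])),d.round(2),s["contact_force"].round(1),s["gripper_width"],n))
    for i in range(n):
        Ri=R*Ro.from_rotvec(d*i/n,degrees=True)
        t=Ri.inv().apply(dl/n)/.05
        print([round(float(x),2) for x in np.r_[d/n/6,t]]+[grip])
E
python3 - <<'E'
from h import *
c=camera("wrist"); s=get_state()
R=Ro.from_rotvec(s["eef_rot"]).as_matrix()
cp=-c["R"].T@c["t"]; print("cam in tool",R.T@(cp-s["eef_pos"]), "axes", (R.T@c["R"].T).round(3))
plan([.48,.15,.25],13)
E
```

```text
cam in tool [ 0.00031694 -0.0725382  -0.16470218] axes [[ 1.    -0.001  0.   ]
 [ 0.001  0.965  0.264]
 [-0.    -0.264  0.965]]
t 0.30 p [ 0.2256 -0.5015  0.2185] psi -65.8 rotleft [-2.000e-02  2.000e-02 -7.878e+01] F [0.8 0.8 1.1] w 1.000 rows 15
[-0.0, 0.0, -0.88, -0.65, -0.67, -0.04, 0]
[-0.0, 0.0, -0.88, -0.59, -0.72, -0.04, 0]
[-0.0, 0.0, -0.88, -0.52, -0.77, -0.04, 0]
[-0.0, 0.0, -0.88, -0.45, -0.82, -0.04, 0]
[-0.0, 0.0, -0.88, -0.37, -0.86, -0.04, 0]
[-0.0, 0.0, -0.88, -0.29, -0.89, -0.04, 0]
[-0.0, 0.0, -0.88, -0.21, -0.91, -0.04, 0]
[-0.0, 0.0, -0.88, -0.12, -0.92, -0.04, 0]
[-0.0, 0.0, -0.88, -0.04, -0.93, -0.04, 0]
[-0.0, 0.0, -0.88, 0.05, -0.93, -0.04, 0]
[-0.0, 0.0, -0.88, 0.13, -0.92, -0.04, 0]
[-0.0, 0.0, -0.88, 0.21, -0.91, -0.04, 0]
[-0.0, 0.0, -0.88, 0.3, -0.88, -0.04, 0]
[-0.0, 0.0, -0.88, 0.38, -0.85, -0.04, 0]
[-0.0, 0.0, -0.88, 0.45, -0.81, -0.04, 0]
```

```bash
python3 -m pendant '[[0,0,-0.9,-0.65,-0.67,-0.04,0],[0,0,-0.9,-0.59,-0.72,-0.04,0],[0,0,-0.9,-0.52,-0.77,-0.04,0],[0,0,-0.9,-0.45,-0.82,-0.04,0],[0,0,-0.9,-0.37,-0.86,-0.04,0],[0,0,-0.9,-0.29,-0.89,-0.04,0],[0,0,-0.9,-0.21,-0.91,-0.04,0],[0,0,-0.9,-0.12,-0.92,-0.04,0]]'
python3 -c "
from h import *
plan([.52,.2,.24],13)"
```

```text
t: 1.1
eef_pos: [0.357, -0.1432, 0.2342]
eef_rot: [3.086, -0.584, 0.003]
contact_force: [0.8, -0.7, -0.1]
gripper_width: 1.001
t 1.10 p [ 0.357  -0.1432  0.2342] psi -21.4 rotleft [  0.05  -0.09 -34.43] F [ 0.8 -0.7 -0.1] w 1.001 rows 8
[0.0, -0.0, -0.72, 0.07, -0.95, -0.01, 0]
[0.0, -0.0, -0.72, 0.14, -0.94, -0.01, 0]
[0.0, -0.0, -0.72, 0.21, -0.93, -0.01, 0]
[0.0, -0.0, -0.72, 0.28, -0.91, -0.01, 0]
[0.0, -0.0, -0.72, 0.34, -0.89, -0.01, 0]
[0.0, -0.0, -0.72, 0.41, -0.86, -0.01, 0]
[0.0, -0.0, -0.72, 0.47, -0.82, -0.01, 0]
[0.0, -0.0, -0.72, 0.53, -0.79, -0.01, 0]
```

Tracks closely, overshoots nothing.

```bash
python3 -m pendant '[[0,0,-0.72,0.07,-0.95,0,0],[0,0,-0.72,0.14,-0.94,0,0],[0,0,-0.72,0.21,-0.93,0,0],[0,0,-0.72,0.28,-0.91,0,0],[0,0,-0.72,0.34,-0.89,0,0],[0,0,-0.72,0.41,-0.86,0,0],[0,0,-0.72,0.47,-0.82,0,0],[0,0,-0.72,0.5,-0.7,0,0]]'
python3 - <<'E'
from h import *
c=camera("wrist");cv2.imwrite("pics/w1.png",c["img"][:,:,::-1])
W=cloud(c);m=masks(c["img"])
for k in ["yellow","green"]:
    nn,lab,st,ce=cv2.connectedComponentsWithStats(m[k].astype(np.uint8))
    for i in range(1,nn):
        if st[i,4]<100: continue
        P=W[(lab==i)&(c["range_z"]>0)]; zt=np.percentile(P[:,2],95)
        T=P[P[:,2]>zt-.005]
        print(k,st[i,4],ce[i].round(),"ztop %.4f"%zt,"all",rect(P),"top",rect(T),T.mean(0).round(4))
plan([.52,.2,.24],13)
E
```

```text
t: 1.9
eef_pos: [0.5187, 0.215, 0.2361]
eef_rot: [3.113, 0.403, 0.01]
contact_force: [0.4, -0.9, 0.4]
gripper_width: 1.0
yellow 528 [253. 197.] ztop 0.1067 all [523.4 190.5  49.3  16.8 -75.3] top [520.2 196.1  36.5  13.1 -75.9] [0.5202 0.1969 0.1055]
green 841 [227.  16.] ztop 0.0519 all [440.8 381.5  36.1  31.6  19.8] top [450.1 380.9  24.1  11.1 -70. ] [0.4499 0.3804 0.0502]
green 1027 [230. 183.] ztop 0.0521 all [488.3 187.9  57.4  36.3 -76.3] top [496.4 190.   56.6  10.2 -76.7] [0.4956 0.1919 0.0504]
green 936 [272. 183.] ztop 0.0523 all [548.  201.9  56.8  35.8 -76.5] top [538.1 200.4  54.9  10.9 -77.2] [0.5379 0.2016 0.0504]
t 1.95 p [0.5204 0.2193 0.2359] psi 15.1 rotleft [ 0.11 -0.44  2.1 ] F [-4.5  1.1 -2. ] w 1.001 rows 1
[0.02, -0.07, 0.35, -0.11, 0.37, -0.08, 0]
```

View pics/w1.png

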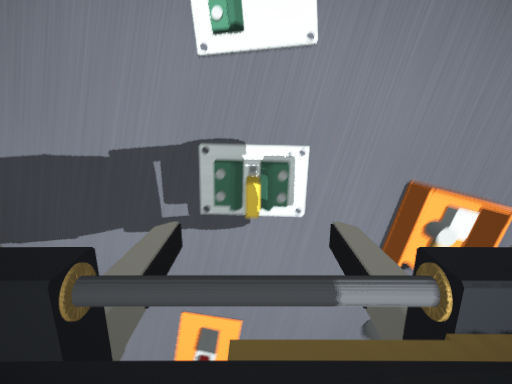

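Run:
```python
from h import *
c=camera("wrist");W=cloud(c);m=masks(c["img"]);ok=c["range_z"]>0
img=c["img"].astype(int)
g=m["green"]&ok&(abs(W[...,0]-.52)<.07)&(abs(W[...,1]-.195)<.08)
pl=ok&(W[...,2]>.006)&(W[...,2]<.017)&(img.min(-1)>120)&(np.hypot(W[...,0]-.52,W[...,1]-.195)<.11)
nn,lab,st,ce=cv2.connectedComponentsWithStats(pl.astype(np.uint8)); 
P=W[pl]; print("plate",pl.sum(),rect(P),P[:,2].mean())
a=np.radians(13.4);ex=np.array([np.cos(a),np.sin(a)]);ey=np.array([-ex[1],ex[0]])
Q=W[g]-[.52,.195,0]; X=Q[:,:2]@ex*1000;Y=Q[:,:2]@ey*1000
for lo in range(-50,50,3):
    k=(X>=lo)&(X<lo+3)
    if k.sum()>3: print(lo,k.sum(),"zmax %.1f zmin %.1f"%(Q[k,2].max()*1e3,Q[k,2].min()*1e3),"Y %.0f %.0f"%(Y[k].min(),Y[k].max()))
y=m["yellow"]&ok&(W[...,2]>.09); print("yel jig",(W[y]-[.52,.195,0])[:,:2].mean(0)@np.c_[ex,ey]*1e3)
x0=190;z=cv2.resize(c["img"][135:230,x0:320,::-1],None,fx=6,fy=6,interpolation=cv2.INTER_CUBIC);cv2.imwrite("pics/w2.png",z)
print(c["range_z"][181,200:310].round(3).tolist())
```

```text
plate 3749 [520.  193.4 150.3 100.5  12.8] 0.010757776836267751
-50 73 zmax 34.2 zmin 16.9 Y -30 29
-47 59 zmax 34.3 zmin 16.1 Y -30 29
-44 51 zmax 34.4 zmin 14.8 Y -30 29
-41 73 zmax 34.3 zmin 13.9 Y -30 29
-38 116 zmax 35.2 zmin 14.8 Y -30 29
-35 90 zmax 35.0 zmin 13.6 Y -30 29
-32 54 zmax 50.4 zmin 20.4 Y -29 29
-29 101 zmax 52.0 zmin 20.9 Y -30 29
-26 146 zmax 54.5 zmin 19.7 Y -29 29
-23 97 zmax 52.0 zmin 20.1 Y -30 29
-20 140 zmax 49.0 zmin 18.4 Y -29 29
-17 79 zmax 44.1 zmin 18.6 Y -29 29
7 58 zmax 42.1 zmin 18.1 Y -30 29
10 118 zmax 47.1 zmin 19.1 Y -30 29
13 120 zmax 51.5 zmin 19.3 Y -30 29
16 118 zmax 54.0 zmin 17.9 Y -30 29
19 114 zmax 52.5 zmin 17.8 Y -30 29
22 83 zmax 51.4 zmin 18.0 Y -29 29
25 92 zmax 35.0 zmin 17.3 Y -30 29
28 98 zmax 34.1 zmin 16.4 Y -30 28
31 75 zmax 35.2 zmin 16.7 Y -31 28
34 64 zmax 35.3 zmin 15.5 Y -31 28
37 50 zmax 34.4 zmin 15.9 Y -31 28
40 60 zmax 34.6 zmin 20.5 Y -31 28
43 77 zmax 34.3 zmin 21.4 Y -31 28
yel jig [-1.10345969  1.9637125 ]
[0.39899998903274536, 0.4000000059604645, 0.4000000059604645, 0.39800000190734863, 0.39899998903274536, 0.40
[... 1419 characters left out ...]
299999594688416, 0.3700000047683716, 0.3720000088214874, 0.3700000047683716, 0.3709999918937683, 0.3709999918937683, 0.3720000088214874, 0.3720000088214874, 0.3720000088214874, 0.3779999911785126, 0.3779999911785126, 0.4009999930858612, 0.4000000059604645, 0.4000000059604645, 0.4000000059604645, 0.39899998903274536, 0.4020000100135803, 0.4009999930858612, 0.4000000059604645, 0.4000000059604645, 0.4000000059604645, 0.4000000059604645, 0.4000000059604645, 0.39899998903274536, 0.4020000100135803, 0.4009999930858612, 0.4020000100135803, 0.4009999930858612, 0.4129999876022339, 0.41100001335144043, 0.41200000047683716, 0.4129999876022339, 0.41200000047683716, 0.4129999876022339, 0.414000004529953]
```

View pics/w2.png

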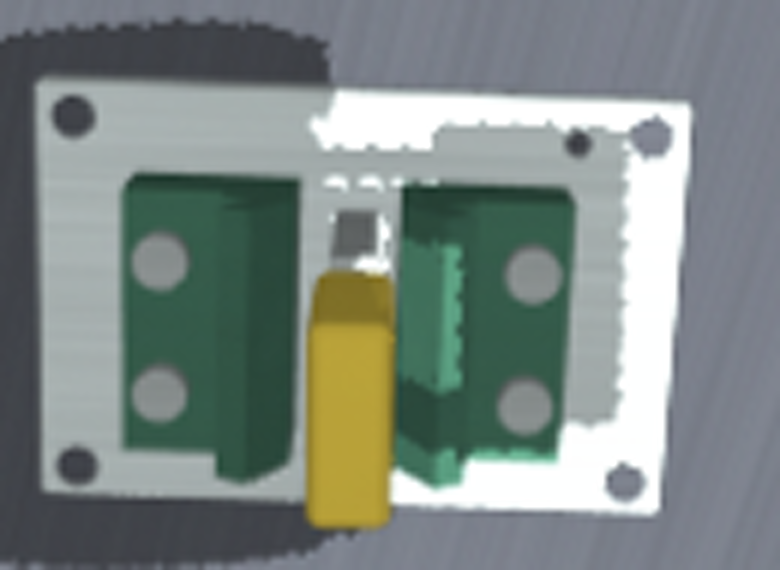

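```bash
python3 -c "
from h import *
plan([.5195,.196,.067],13.3,n=5)"
```

```text
t 2.00 p [0.5193 0.2165 0.2356] psi 14.9 rotleft [ 0.17 -0.37  1.56] F [-0.3 -1.1  0.2] w 1.000 rows 5
[0.01, -0.01, 0.05, -0.02, 0.08, 0.67, 0]
[0.01, -0.01, 0.05, -0.02, 0.08, 0.67, 0]
[0.01, -0.01, 0.05, -0.02, 0.08, 0.67, 0]
[0.01, -0.01, 0.05, -0.02, 0.08, 0.67, 0]
[0.01, -0.01, 0.05, -0.02, 0.08, 0.67, 0]
```

```bash
python3 -m pendant '[[0.02,-0.03,0.13,-0.05,0.2,0.4,0],[0.02,-0.03,0.13,-0.05,0.2,0.7,0],[0,0,0,0,0,0.8,0],[0,0,0,0,0,0.7,0],[0,0,0,0,0,0.4,0],[0,0,0,0,0,0.1,0],[0,0,0,0,0,0,0],[0,0,0,0,0,0,0]]' 15
python3 -c "
from h import *
plan([.5195,.196,.067],13.3)"
```

```text
t: 2.8
eef_pos: [0.52, 0.1941, 0.0773]
eef_rot: [-3.12, -0.359, -0.004]
contact_force: [0.1, -0.9, 0.0]
gripper_width: 0.999
t 2.80 p [0.52   0.1941 0.0773] psi 13.1 rotleft [-0.06 -0.14 -0.18] F [ 0.1 -0.9  0. ] w 0.999 rows 1
[-0.01, -0.02, -0.03, -0.0, -0.04, 0.21, 0]
```

```bash
python3 -m pendant '[[0,0,0,0,-0.04,0.2,120],[0,0,0,0,0,0,255],[0,0,0,0,0,0,255],[0,0,0,0,0,0,255],[0,0,0,0,0,0,255],[0,0,0,0,0,0,255],[0,0,0,0,0,0,255],[0,0,0,0,0,0,255]]' 15
python3 -c "
from h import *
plan([.5195,.196,.067],13.3)"
```

```text
t: 3.6
eef_pos: [0.5215, 0.1968, 0.0702]
eef_rot: [-3.119, -0.359, -0.013]
contact_force: [0.3, -0.5, -0.2]
gripper_width: 0.365
t 3.60 p [0.5215 0.1968 0.0702] psi 13.1 rotleft [-0.08 -0.49 -0.17] F [ 0.3 -0.5 -0.2] w 0.365 rows 1
[-0.01, -0.08, -0.03, -0.04, 0.01, 0.06, 0]
```

Still closing; continue, then lift.

```bash
python3 -m pendant '[[0,0,0,0,0,0,255],[0,0,0,0,0,0,255],[0,0,0,0,0,0,255],[0,0,0,0,0,0,255],[0,0,0,0,0,0,255],[0,0,0,0,0,-0.1,255],[0,0,0,0,0,-0.4,255],[0,0,0,0,0,-0.4,255]]' 15
python3 -c "
from h import *
plan([.5195,.196,.16],13.3)"
```

```text
t: 4.4
eef_pos: [0.5191, 0.1961, 0.114]
eef_rot: [-3.12, -0.359, -0.003]
contact_force: [-0.4, 1.0, -2.3]
gripper_width: 0.173
t 4.40 p [0.5191 0.1961 0.114 ] psi 13.1 rotleft [-0.06 -0.12 -0.17] F [-0.4  1.  -2.3] w 0.173 rows 1
[-0.01, -0.02, -0.03, 0.01, 0.0, -0.92, 0]
```

```bash
python3 -c "
from h import *
plan([.53,.045,.115],10,n=5)"
python3 -m pendant '[[0,0,0,0,0,-0.6,255],[0,0,0,0,0,-0.2,255],[0,0,0,-0.1,0.7,0,255],[0,0,0.1,-0.1,0.8,0,255],[0,0,0.2,-0.1,0.8,0,255],[0,0,0.2,-0.1,0.7,0.2,255],[0,0,0,0,0.1,0.8,255],[0,0,0,0,0,0.4,255]]'
python3 -c "
from h import *
plan([.51,.045,.059],10)"
```

```text
t 4.40 p [0.5191 0.1961 0.114 ] psi 13.1 rotleft [-0.06 -0.12  3.13] F [-0.4  1.  -2.3] w 0.173 rows 5
[-0.0, -0.0, 0.1, -0.09, 0.6, -0.0, 0]
[-0.0, -0.0, 0.1, -0.09, 0.6, -0.0, 0]
[-0.0, -0.0, 0.1, -0.08, 0.6, -0.0, 0]
[-0.0, -0.0, 0.1, -0.08, 0.6, -0.0, 0]
[-0.0, -0.0, 0.1, -0.07, 0.6, -0.0, 0]
t: 5.2
eef_pos: [0.5353, 0.0352, 0.0864]
eef_rot: [-3.128, -0.277, -0.017]
contact_force: [-0.1, -0.9, -2.3]
gripper_width: 0.172
t 5.20 p [0.5353 0.0352 0.0864] psi 10.1 rotleft [-0.02 -0.61  0.12] F [-0.1 -0.9 -2.3] w 0.172 rows 1
[-0.0, -0.1, 0.02, -0.47, -0.28, 0.54, 0]
```

```bash
python3 -m pendant '[[0,-0.1,0,0,0,0.2,255],[0,0,0,0,0,0.1,255],[0,0,0,0,0,0.06,255],[0,0,0,0,0,0.04,255],[0,0,0,0,0,0.04,255],[0,0,0,0,0,0.04,255],[0,0,0,0,0,0,255],[0,0,0,0,0,0,255]]'
python3 -c "
from h import *
plan([.535,.035,.059],10)"
```

```text
t: 6.0
eef_pos: [0.5351, 0.036, 0.0606]
eef_rot: [-3.129, -0.279, 0.003]
contact_force: [-0.8, 0.1, -2.5]
gripper_width: 0.171
t 6.00 p [0.5351 0.036  0.0606] psi 10.2 rotleft [-0.03  0.11  0.19] F [-0.8  0.1 -2.5] w 0.171 rows 1
[-0.0, 0.02, 0.03, -0.01, 0.02, 0.03, 0]
```

```bash
python3 -m pendant '[[0,0,0,0,0,0.03,255],[0,0,0,0,0,0.03,255],[0,0,0,0,0,0.03,255],[0,0,0,0,0,0.02,255],[0,0,0,0,0,0.02,255],[0,0,0,0,0,0,255],[0,0,0,0,0,0,255],[0,0,0,0,0,0,255]]'
python3 -c "
from h import *
plan([.535,.035,.059],10)"
```

```text
t: 6.8
eef_pos: [0.5359, 0.0358, 0.0581]
eef_rot: [3.129, 0.279, -0.0]
contact_force: [0.1, -0.2, -1.4]
gripper_width: 0.172
t 6.80 p [0.5359 0.0358 0.0581] psi 10.2 rotleft [0.02 0.   0.2 ] F [ 0.1 -0.2 -1.4] w 0.172 rows 1
[0.0, 0.0, 0.03, -0.02, 0.01, -0.02, 0]
```

Force fell from 2.4 to 1.4 N: touching. A hair more, then release and rise.

```bash
python3 -m pendant '[[0,0,0,0,0,0.03,255],[0,0,0,0,0,0.02,255],[0,0,0,0,0,0,255],[0,0,0,0,0,0,200],[0,0,0,0,0,0,150],[0,0,0,0,0,0,100],[0,0,0,0,0,0,60],[0,0,0,0,0,0,40]]'
python3 -m pendant '[[0,0,0,0,0,-0.1,40],[0,0,0,0,0,-0.4,40],[0,0,0,0,0,-0.7,0],[0,0,0,0,0,-0.9,0],[0,0,0,0,0,-0.5,0],[0,0,0,0,-0.8,0,0],[0,0,0,0,-0.8,0,0],[0,0,0,0,-0.5,0,0]]'
python3 - <<'E'
from h import *
for n in ["wrist","top"]:
    c=camera(n);cv2.imwrite("pics/%s3.png"%n,c["img"][:,:,::-1])
plan([.518,.2,.2],13)
E
```

```text
t: 7.6
eef_pos: [0.5369, 0.0357, 0.0575]
eef_rot: [3.129, 0.279, 0.002]
contact_force: [0.3, -0.8, 0.8]
gripper_width: 0.509
t: 8.4
eef_pos: [0.5184, 0.1396, 0.1958]
eef_rot: [3.13, 0.271, 0.006]
contact_force: [0.9, 0.3, -0.3]
gripper_width: 0.998
t 8.50 p [0.5182 0.1401 0.1954] psi 10.0 rotleft [ 0.02 -0.18 -2.97] F [ 0.5 -0.9  0.2] w 1.000 rows 2
[0.0, -0.01, -0.25, 0.1, -0.59, -0.05, 0]
[0.0, -0.01, -0.25, 0.12, -0.59, -0.05, 0]
```

View pics/wrist3.png

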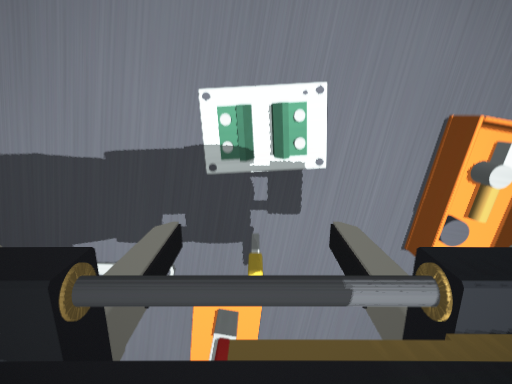

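```bash
python3 -m pendant '[[0,0,-0.25,0.1,-0.6,0,0],[0,0,-0.25,0.1,-0.6,0,0],[0,0,0,0,-0.1,0.3,0],[0,0,0,0,0,0.3,0],[0,0,0,0,0,0,0],[0,0,0,0,0,0,0],[0,0,0,0,0,0,0],[0,0,0,0,0,0,0]]'
cat > gap.py <<'E'
from h import *
import sys
c=camera("wrist");cv2.imwrite("pics/%s.png"%sys.argv[1],c["img"][:,:,::-1])
W=cloud(c);m=masks(c["img"]);ok=c["range_z"]>0;img=c["img"].astype(int)
O=np.array([.518,.194,0])
near=np.hypot(W[...,0]-O[0],W[...,1]-O[1])<.11
pl=ok&near&(W[...,2]>.006)&(W[...,2]<.017)&(img.min(-1)>100)
r=rect(W[pl]);print("plate",pl.sum(),r,W[pl][:,2].mean())
g=m["green"]&ok&near&(W[...,2]>.014)
Ps=W[g]; 
nn,lab,st,ce=cv2.connectedComponentsWithStats(g.astype(np.uint8))
for i in range(1,nn):
    if st[i,4]>200: print("green",st[i,4],ce[i].round(),rect(W[lab==i]))
for a_ in (r[4],):
    a=np.radians(a_);ex=np.array([np.cos(a),np.sin(a)]);ey=np.array([-ex[1],ex[0]])
    Q=Ps-O;X=Q[:,:2]@ex*1e3;Y=Q[:,:2]@ey*1e3;Z=Q[:,2]*1e3
    print("Yext",np.percentile(Y,[.5,99.5]).round(1))
    # line fits of inner flare faces: x=a+b*y at z band, using plane fit
    for s,lo,hi in ((-1,-30,0),(1,0,30)):
        k=(Z>42)&(Z<52)&(X>lo)&(X<hi)
        # choose slope side: keep points on the inside of ridge
        rid=np.median(X[(Z>52)&(X>lo)&(X<hi)]); k&=(s*(rid-X)>-0.5)
        A=np.c_[np.ones(k.sum()),Y[k],Z[k]-40];co,*_=np.linalg.lstsq(A,X[k],rcond=None)
        print(s,"ridge",rid.round(1),"n",k.sum(),"throat x %.2f slope/y %.4f slope/z %.3f"%tuple(co))
# bottom: white strip within gap
k=pl&(abs((W[...,:2]-O[:2])@ex)<.03)&(abs((W[...,:2]-O[:2])@ey)<.02)
print("floor strip x",np.percentile((W[k][:,:2]-O[:2])@ex*1e3,[1,50,99]).round(1))
print("ex deg",a_)
E
python3 gap.py w4
```

```text
t: 9.3
eef_pos: [0.5175, 0.2043, 0.1676]
eef_rot: [3.12, 0.358, 0.009]
contact_force: [0.8, -0.2, -0.1]
gripper_width: 0.998
plate 6345 [519.8 194.1 149.9  99.   12.9] 0.010757616632200281
green 1723 [226. 192.] [487.7 186.8  59.3  37.9 -77.2]
green 1720 [279. 192.] [546.9 200.4  59.3  37.6 -77.5]
Yext [-29.3  29.3]
-1 ridge -21.3 n 381 throat x -12.98 slope/y -0.0057 slope/z -0.656
1 ridge 20.1 n 375 throat x 11.72 slope/y 0.0070 slope/z 0.627
floor strip x [-12.2  -0.5  10.1]
ex deg 12.9
```

View pics/w4.png

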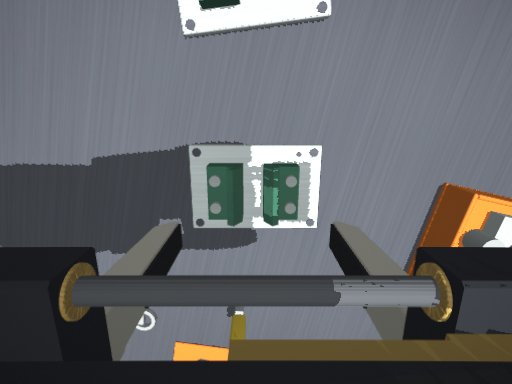

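```bash
python3 -m pendant '[[0,0,0.2,0.1,0.8,-0.3,0],[0,0,0.2,0.1,0.9,-0.3,0],[0,0,0,0.1,0.8,0,0],[0,0,0,0.1,0.4,0,0],[0,0,0,0,0,0,0],[0,0,0,0,0,0,0],[0,0,0,0,0,0,0],[0,0,0,0,0,0,0]]'
cat > leaf.py <<'E'
from h import *
import sys
c=camera("wrist");cv2.imwrite("pics/%s.png"%sys.argv[1],c["img"][:,:,::-1])
W=cloud(c);m=masks(c["img"]);ok=c["range_z"]>0
mm=m[sys.argv[2]]&ok&(W[...,2]>.05)&(W[...,2]<.13)
nn,lab,st,ce=cv2.connectedComponentsWithStats(mm.astype(np.uint8))
for i in range(1,nn):
    if st[i,4]<60: continue
    P=W[lab==i];zt=np.percentile(P[:,2],95);T=P[P[:,2]>zt-.006]
    print(sys.argv[2],st[i,4],ce[i].round(),"zt %.4f"%zt,rect(T),"x axis deg",rect(T)[4]+90)
E
python3 leaf.py w5 yellow
python3 -c "
from h import *
plan([.527,-.25,.2],5)"
```

```text
t: 10.15
eef_pos: [0.5679, 0.0629, 0.2018]
eef_rot: [3.127, 0.293, 0.015]
contact_force: [0.2, -1.0, -0.8]
gripper_width: 1.0
yellow 778 [220. 206.] zt 0.0946 [536.5  34.3  39.1  16.2 -79.7] x axis deg 10.299999999999997
t 10.20 p [0.5679 0.0629 0.2018] psi 10.7 rotleft [ 0.07 -0.56  5.71] F [-0.4 -0.4  0.3] w 0.999 rows 7
[0.0, -0.01, 0.14, -0.28, 0.86, 0.0, 0]
[0.0, -0.01, 0.14, -0.27, 0.86, 0.0, 0]
[0.0, -0.01, 0.14, -0.26, 0.86, 0.0, 0]
[0.0, -0.01, 0.14, -0.24, 0.87, 0.0, 0]
[0.0, -0.01, 0.14, -0.23, 0.87, 0.0, 0]
[0.0, -0.01, 0.14, -0.22, 0.87, 0.0, 0]
[0.0, -0.01, 0.14, -0.21, 0.88, 0.0, 0]
```

View pics/w5.png

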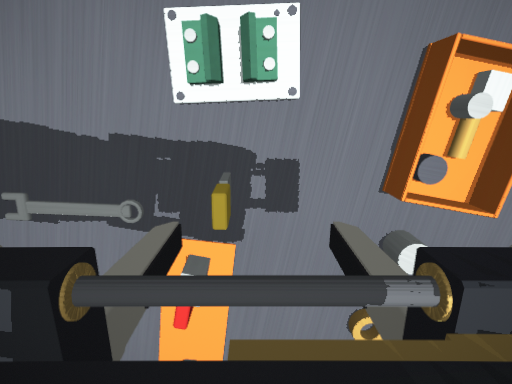

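```bash
python3 -m pendant '[[0,0,0.14,-0.28,0.86,0,0],[0,0,0.14,-0.27,0.86,0,0],[0,0,0.14,-0.26,0.86,0,0],[0,0,0.14,-0.24,0.86,0,0],[0,0,0.14,-0.23,0.86,0,0],[0,0,0.14,-0.2,0.8,0,0],[0,0,0,-0.1,0.4,0,0],[0,0,0,0,0,0,0]]'
python3 leaf.py w6 blue
python3 -c "
from h import *
plan([.527,-.27,.06],5)"
```

```text
t: 11.0
eef_pos: [0.5298, -0.2244, 0.2012]
eef_rot: [-3.137, -0.168, -0.017]
contact_force: [0.2, 1.1, 1.2]
gripper_width: 0.999
blue 691 [246. 228.] zt 0.0976 [ 526.  -270.4   39.1   15.2  -84.6] x axis deg 5.400000000000006
t 11.05 p [ 0.5299 -0.2232  0.2012] psi 6.2 rotleft [-0.   -0.6   1.17] F [-0.1  0.3 -1.1] w 1.002 rows 4
[-0.0, -0.02, 0.05, -0.05, 0.23, 0.71, 0]
[-0.0, -0.02, 0.05, -0.04, 0.23, 0.71, 0]
[-0.0, -0.02, 0.05, -0.04, 0.23, 0.71, 0]
[-0.0, -0.02, 0.05, -0.04, 0.23, 0.71, 0]
```

View pics/w6.png

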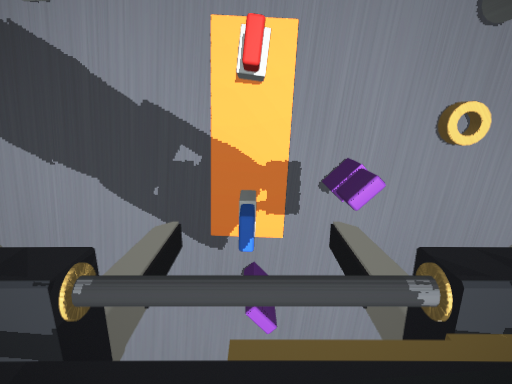

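```bash
python3 -m pendant '[[0,-0.04,0.07,-0.05,0.45,0.1,0],[0,-0.04,0.07,-0.05,0.45,0.5,0],[0,0,0,0,0,0.7,0],[0,0,0,0,0,0.7,0],[0,0,0,0,0,0.5,0],[0,0,0,0,0,0.2,0],[0,0,0,0,0,0,0],[0,0,0,0,0,0,0]]'
python3 -c "
from h import *
plan([.526,-.2704,.058],5.4)"
```

```text
t: 11.85
eef_pos: [0.5351, -0.2584, 0.0643]
eef_rot: [3.137, 0.163, 0.008]
contact_force: [0.3, 0.6, 1.1]
gripper_width: 0.997
t 11.85 p [ 0.5351 -0.2584  0.0643] psi 6.0 rotleft [ 0.02 -0.31  0.56] F [0.3 0.6 1.1] w 0.997 rows 1
[0.0, -0.05, 0.09, -0.21, 0.22, 0.12, 0]
```

```bash
python3 -m pendant '[[0,-0.05,0.1,-0.2,0.22,0.12,60],[0,0,0,0,0,0,100],[0,0,0,0,0,0,100],[0,0,0,0,0,0,100],[0,0,0,0,0,0,100],[0,0,0,0,0,0,100],[0,0,0,0,0,0,120],[0,0,0,0,0,0,150]]' 30
python3 -c "
from h import *
plan([.526,-.2704,.058],5.4)"
```

```text
t: 12.65
eef_pos: [0.5276, -0.2723, 0.0621]
eef_rot: [3.134, 0.145, 0.008]
contact_force: [-0.1, 1.0, 1.4]
gripper_width: 0.488
t 12.65 p [ 0.5276 -0.2723  0.0621] psi 5.3 rotleft [ 0.25 -0.29 -0.09] F [-0.1  1.   1.4] w 0.488 rows 1
[0.04, -0.05, -0.01, -0.03, -0.04, 0.08, 0]
```

```bash
python3 -m pendant '[[0,0,0,-0.03,-0.03,0.06,150],[0,0,0,0,0,0,200],[0,0,0,0,0,0,255],[0,0,0,0,0,0,255],[0,0,0,0,0,0,255],[0,0,0,0,0,0,255],[0,0,0,0,0,0,255],[0,0,0,0,0,0,255]]' 40
python3 -c "
from h import *
plan([.526,-.2704,.058],5.4)"
```

```text
t: 13.45
eef_pos: [0.5258, -0.2706, 0.0586]
eef_rot: [3.134, 0.146, 0.007]
contact_force: [-0.3, -1.0, -0.4]
gripper_width: 0.169
t 13.45 p [ 0.5258 -0.2706  0.0586] psi 5.3 rotleft [ 0.23 -0.26 -0.08] F [-0.3 -1.  -0.4] w 0.169 rows 1
[0.04, -0.04, -0.01, 0.0, -0.0, 0.01, 0]
```

```bash
python3 -m pendant '[[0,0,0,0,0,-0.3,255],[0,0,0,0,0,-0.7,255],[0,0,0,0,0,-0.9,255],[0,0,0,0,0,-0.7,255],[0,0,0,0,-0.4,-0.2,255],[0,0,-0.1,0,-0.8,0,255],[0,0,-0.1,0,-0.8,0,255],[0,0,-0.1,0,-0.8,0,255]]'
python3 -c "
from h import *
plan([.5174,.1939,.17],12.8)"
```

```text
t: 14.25
eef_pos: [0.5087, -0.1297, 0.2084]
eef_rot: [3.133, 0.187, 0.006]
contact_force: [0.5, 0.1, -4.5]
gripper_width: 0.162
t 14.25 p [ 0.5087 -0.1297  0.2084] psi 6.8 rotleft [ 0.2  -0.2  -5.97] F [ 0.5  0.1 -4.5] w 0.162 rows 7
[0.0, -0.0, -0.14, 0.13, -0.92, 0.11, 0]
[0.0, -0.0, -0.14, 0.15, -0.91, 0.11, 0]
[0.0, -0.0, -0.14, 0.16, -0.91, 0.11, 0]
[0.0, -0.0, -0.14, 0.18, -0.91, 0.11, 0]
[0.0, -0.0, -0.14, 0.19, -0.91, 0.11, 0]
[0.0, -0.0, -0.14, 0.2, -0.9, 0.11, 0]
[0.0, -0.0, -0.14, 0.22, -0.9, 0.11, 0]
```

```bash
python3 -m pendant '[[0.01,-0.01,-0.14,0.13,-0.9,0,255],[0.01,-0.01,-0.14,0.15,-0.9,0,255],[0.01,-0.01,-0.14,0.16,-0.9,0,255],[0,0,-0.14,0.18,-0.9,0,255],[0,0,-0.14,0.19,-0.9,0,255],[0,0,-0.14,0.2,-0.9,0,255],[0,0,-0.14,0.2,-0.6,0,255],[0,0,0,0,0,0,255]]'
python3 -c "
from h import *
plan([.5174,.1939,.14],12.8)"
```

```text
t: 15.05
eef_pos: [0.515, 0.1926, 0.2149]
eef_rot: [-3.12, -0.359, -0.004]
contact_force: [0.2, -1.1, -4.5]
gripper_width: 0.166
t 15.05 p [0.515  0.1926 0.2149] psi 13.1 rotleft [-0.03 -0.13  0.31] F [ 0.2 -1.1 -4.5] w 0.166 rows 2
[-0.0, -0.01, 0.03, 0.02, -0.01, 0.75, 0]
[-0.0, -0.01, 0.03, 0.03, -0.01, 0.75, 0]
```

```bash
python3 -m pendant '[[0,-0.02,0.05,0.05,0,0.5,255],[0,0,0,0,0,0.7,255],[0,0,0,0,0,0.4,255],[0,0,0,0,0,0.1,255],[0,0,0,0,0,0,255],[0,0,0,0,0,0,255],[0,0,0,0,0,0,255],[0,0,0,0,0,0,255]]'
python3 gap.py w7
python3 -c "
from h import *
plan([.5174,.1939,.1],12.8)"
```

```text
t: 15.85
eef_pos: [0.5185, 0.1924, 0.1343]
eef_rot: [-3.121, -0.351, -0.009]
contact_force: [-0.0, 0.7, -4.1]
gripper_width: 0.174
plate 6669 [520.  193.8 150.2  99.3  12.7] 0.010784878563584364
green 2061 [224. 187.] [487.5 187.   59.   38.  -77.4]
green 1951 [285. 187.] [546.8 200.2  59.6  37.7 -77.2]
Yext [-29.4  29.4]
-1 ridge -21.5 n 439 throat x -13.40 slope/y -0.0089 slope/z -0.609
1 ridge 19.9 n 374 throat x 11.63 slope/y 0.0031 slope/z 0.623
floor strip x [-12.3  -1.1  10.2]
ex deg 12.7
t 15.90 p [0.5186 0.1925 0.1344] psi 12.8 rotleft [ 0.   -0.35  0.05] F [-1.1  0.8 -3.6] w 0.172 rows 1
[0.0, -0.06, 0.01, -0.02, -0.03, 0.69, 0]
```

View pics/w7.png

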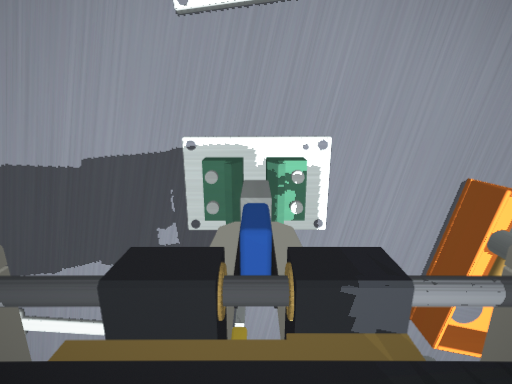

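```bash
python3 -m pendant '[[0,-0.06,0,-0.02,-0.03,0.15,255],[0,0,0,0,0,0.15,255],[0,0,0,0,0,0.1,255],[0,0,0,0,0,0,255],[0,0,0,0,0,0,255],[0,0,0,0,0,0,255],[0,0,0,0,0,0,255],[0,0,0,0,0,0,255]]'
python3 -c "
from h import *
plan([.5173,.1937,.1],12.8)"
```

```text
t: 16.7
eef_pos: [0.5174, 0.1939, 0.113]
eef_rot: [3.122, 0.352, -0.0]
contact_force: [0.2, -0.7, -5.1]
gripper_width: 0.169
t 16.70 p [0.5174 0.1939 0.113 ] psi 12.9 rotleft [0.   0.02 0.06] F [ 0.2 -0.7 -5.1] w 0.169 rows 1
[0.0, 0.0, 0.01, -0.0, 0.0, 0.26, 0]
```

```bash
python3 -m pendant '[[0,0,0,0,0,0.12,255],[0,0,0,0,0,0.12,255],[0,0,0,0,0,0.1,255],[0,0,0,0,0,0.1,255],[0,0,0,0,0,0.05,255],[0,0,0,0,0,0,255],[0,0,0,0,0,0,255],[0,0,0,0,0,0,255]]'
python3 -c "
from h import *
plan([.5173,.1937,.07],12.8)"
```

```text
t: 17.5
eef_pos: [0.5173, 0.1939, 0.086]
eef_rot: [3.122, 0.352, -0.001]
contact_force: [0.3, 0.2, -4.8]
gripper_width: 0.17
t 17.50 p [0.5173 0.1939 0.086 ] psi 12.9 rotleft [0.   0.04 0.05] F [ 0.3  0.2 -4.8] w 0.170 rows 1
[0.0, 0.01, 0.01, -0.0, 0.0, 0.32, 0]
```

No contact; in the throat. Continue to just above the plate.

```bash
python3 -m pendant '[[0,0,0,0,0,0.1,255],[0,0,0,0,0,0.1,255],[0,0,0,0,0,0.06,255],[0,0,0,0,0,0.04,255],[0,0,0,0,0,0.02,255],[0,0,0,0,0,0.02,255],[0,0,0,0,0,0,255],[0,0,0,0,0,0,255]]'
python3 -c "
from h import *
plan([.5173,.1937,.067],12.8)"
```

```text
t: 18.3
eef_pos: [0.5176, 0.194, 0.0678]
eef_rot: [3.122, 0.352, 0.0]
contact_force: [-0.1, -0.4, -3.6]
gripper_width: 0.169
t 18.30 p [0.5176 0.194  0.0678] psi 12.9 rotleft [ 0.   -0.01  0.06] F [-0.1 -0.4 -3.6] w 0.169 rows 1
[0.0, -0.0, 0.01, -0.01, 0.0, 0.02, 0]
```

```bash
python3 -m pendant '[[0,0,0,0,0,0.02,255],[0,0,0,0,0,0.02,255],[0,0,0,0,0,0.02,255],[0,0,0,0,0,0,255],[0,0,0,0,0,0,200],[0,0,0,0,0,0,150],[0,0,0,0,0,0,100],[0,0,0,0,0,0,60]]'
python3 -m pendant '[[0,0,0,0,0,0,60],[0,0,0,0,0,0,40],[0,0,0,0,0,-0.1,40],[0,0,0,0,0,-0.4,40],[0,0,0,0,0,-0.7,0],[0,0,0,0,0,-0.8,0],[0,0,0,0,0,-0.6,0],[0,0,0,0,0,0,0]]'
python3 leaf.py w8 blue; python3 gap.py w9|head -4
python3 - <<'E'
from h import *
for n in ["scene"]:
    c=camera(n);cv2.imwrite("pics/s9.png",cv2.resize(c["img"][130:240,80:430,::-1],None,fx=2.2,fy=2.2,interpolation=cv2.INTER_CUBIC))
plan([.5,.2,.2],13)
E
```

```text
t: 19.1
eef_pos: [0.519, 0.1945, 0.069]
eef_rot: [-3.121, -0.352, -0.006]
contact_force: [-0.1, -0.0, 0.1]
gripper_width: 0.424
t: 19.9
eef_pos: [0.5181, 0.1942, 0.2046]
eef_rot: [-3.122, -0.352, -0.004]
contact_force: [-0.1, -0.3, -0.5]
gripper_width: 0.998
blue 732 [255. 188.] zt 0.1066 [517.2 194.4  39.   15.3 -77.7] x axis deg 12.299999999999997
plate 4614 [519.8 194.  150.5  98.9  12.8] 0.010779719712149758
green 1401 [232. 176.] [487.6 186.6  59.4  37.5 -76.7]
green 1409 [279. 176.] [546.7 200.2  59.3  37.  -77.4]
Yext [-29.1  29.2]
t 20.05 p [0.5161 0.1936 0.1998] psi 12.9 rotleft [ 0.02  0.28 -0.14] F [ 0.7  0.4 -1.3] w 0.998 rows 1
[0.0, 0.05, -0.02, -0.29, -0.2, -0.0, 0]
```

View pics/w8.png

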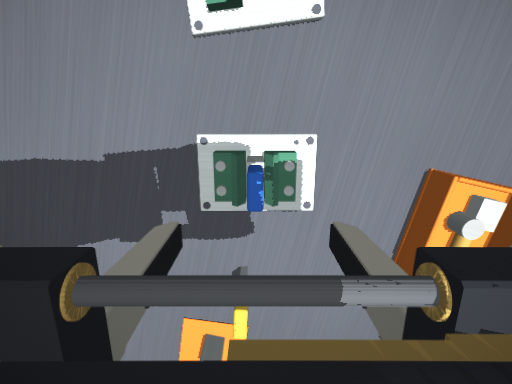

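View pics/s9.png

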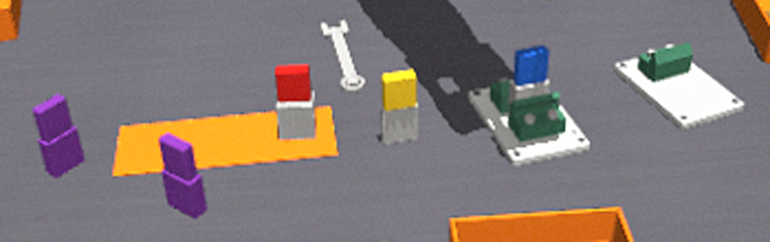

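```bash
python3 -c "
from plant import *
print(close_job())"
```

```text
the job is handed in; nothing more can be done
None
```

I handed in the job at about t = 20 s. The blue leaf stands in the gap, and the yellow and red leaves are clear of the jig.

- **Gap and choice of leaf:** the tops of the fence and stop measured 41.4 mm apart, which is an 18 mm flare plus a gap of about 23 mm. The lower-down estimate read slightly wider, about 25 mm. Both are well short of 33 mm, so blue is the thickest leaf that fits. I did not try the red leaf in the gap.
- **Yellow leaf:** I lifted it out and stood it on the bench near (0.536, 0.035). It stayed upright and is about 10 cm clear of the plate.
- **Blue leaf:** it went down with no side contact. The last wrist picture shows its top at 0.1066 m against an expected 0.107 m, so it is fully down. It is about 0.5 mm from the middle of the gap and within 1° of the fence direction.
- **Red leaf:** I left it untouched on the mat.

In the last pictures the gripper was open and about 0.1 m above the blue leaf, touching nothing. No check failed.

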